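# Shut the grinding-disc case and hold it up

## Robot

A 6-joint arm with a two-finger parallel gripper is mounted at the origin on the work surface. World frame = base frame: x ahead of the robot, y to its left, z up, the work surface at z = 0. Lengths are in mm, angles in rad, forces in N, time in s.
With the tool pointing down it reaches from about 400 to 925 mm from the base axis. Payload 3.4 kg.
Tool frame: the origin (TCP) lies midway between the tips of the shut fingers; the grasp point (between the pads) lies 19 mm behind it; z points along the fingers, y is the line along which they close (so a half turn about z gives the same grasp; the last joint's range is limited). The gripper opens to 85 mm and grips with 20 to 120 N. Pads are 22 mm wide; open, the fingers measure 114 mm over their backs; the gripper's body (76 mm by 85 mm) begins 54 mm behind the grasp point. The pads swing forward as they close: fully open they stand 13 mm farther back than shut.
Start: joints at [1.143, 0.307, 1.506, -0, 1.328, -0.073], TCP at [199.241, 539.383, 231.305] pointing down, gripper open.
Joint ranges: [-3.12, 3.12], [-1.05, 2.28], [0.14, 2.33], [-1.42, 4.57], [0.1, 2.73], [-2.68, 2.68]. Speed limits (rad/s): [2.57, 2.57, 3.14, 3.14, 3.14, 3.14].

## Interface

Orientations are given as a 3x3 rotation matrix whose columns are the frame's x, y, z axes.
In Python, from station import robot, monitor, viewer, workorder gives the robot as it stands. Calls block until the motion is done:
- robot.reach(position, orientation): joint-space move of the TCP to a pose.
- robot.line_to(position, vel=150, rot=None, until_force=None): straight line of the TCP; rot=None keeps the orientation; vel is the mean speed in mm/s. With until_force (N) it stops when the force on the tool has changed by that much, and returns True; else False.
- robot.set_joints(angles): joint-space move.
- robot.gripper_to(opening): opening from 0.0 (shut) to 1.0 (fully open); the grip force is fixed at half the most; returns when the fingers have stopped.
- robot.wait(seconds).
- robot.ik(position, orientation): joint angles nearest the present ones, or None.
- monitor.read_state(): the state.
- viewer.snapshot(name): name is "side" or "top"; returns a dict with "color" (420x560x3 uint8, red, green, blue), "depth" (420x560 float32, mm along the optical axis (not along the pixel's ray), 0 where there is no reading), "K" (3x3 intrinsics, pixels), "cam_to_world" (4x4, takes a point from camera to world coordinates). Camera axes: x right, y down, z forward; pixel columns grow to the right and rows downward; lengths in mm; the calibration is good to about 2 mm. A picture is of the moment at which its call begins.
A pose or a line that the arm cannot do raises robot.IKError and nothing moves.
- workorder.finish_job(): hands the job in; it is judged then, once.
The state is a dict: "time": time; "joint_positions": joint angles; "qvel": joint speeds; "effort": joint torques, N m; "tool_pos": TCP position; "tcp_rot": TCP orientation; "force": force on the tool from outside, world axes, zero at the start; "ft_torque": the same for the moment, N m; "opening": opening from 0.0 (shut) to 1.0 (fully open); "grasp_force": force on a finger pad.
Only numpy, scipy, OpenCV 4.12 (cv2) and the standard library are available. Lean on these libraries where they do the work, as an engineer would, in place of code of your own. Each camera call takes 0.05 s, during which the arm holds its last target. There are 200 camera calls.

## Task

Press the lid of the orange grinding-disc case shut until it snaps past its catch while the case stands on the bench, then take the case by the black handle on its lid, lift it at least 10 cm clear of the bench and keep it level and steady in the air. Finish while still holding it up: do not put it down or let go. Keep the case upright all the time and leave the glove carton, the angle grinder and the clamp where they lie.

Things in the scene. Friction and masses are not known exactly. Their poses are not given: they have to be found in the camera images.
- case: orange plastic case, loose, open at the top, outside 150 (x) by 200 (y) by 75 mm high, 0.6 to 1 kg with lid and the grinding discs fixed in it; origin at the centre of its underside, z up; its front (with the catch) looks to its own -x, the hinge runs along y on its back wall (+x). At the start its -x is within 60 degrees of the robot's -x
- lid (a joint): lid angle about its hinge, rad: 0 shut, grows as the front edge rises, at most 1.2; starts at 0.35 to 0.85. Its stiff hinge stays where left (about 2 N at the front edge moves it). From about 0.07 a sprung catch at the front resists with about 8 N, then snaps the lid fully shut; the catch then carries the case when lifted by the handle. Short of the catch, pulling the handle only opens the lid
- lid_hinge (a point): middle of the hinge axis, at the lid's underside, 75 mm behind (+x) and 75.5 mm above the case's origin. The lid is a flat orange slab with two yellow stripes, 10 mm thick, 200 mm along the hinge, 162 mm from hinge to front edge (12 mm past the front wall), where a black tongue 50 mm wide hangs 21 mm below its underside
- lid_press (a point): good place to push the lid shut: on the lid's top face at the middle of its width, 140 mm from the hinge axis (22 mm from its front edge), 85.5 mm above the case's underside when shut. It swings with the lid
- lid_handle (a point): centre of the grip bar of the black handle on the middle of the lid, 75 mm from the hinge axis: bar 16 mm thick (along the case's x), 14 mm high, 100 mm long (along y), centre 41 mm above the lid's top face, 34 mm free below it, end posts 76 mm apart. Swings with the lid; when shut it is above the case's centre, 126.5 mm above its underside
- carton: dark closed glove carton with blue bands, 220 (x) by 120 (y) by 70 mm high, loose; origin at the centre of its underside. To be left alone
- grinder: angle grinder, dark blue barrel and aluminium head with the round guard upwards, about 330 mm long along its x, up to 126 mm wide and 86 mm high, loose, 1.8 kg; origin under its middle, head at +x. To be left alone
- clamp: steel screw clamp with a red grip lying flat, about 310 mm long along its x, 28 mm high, loose; origin under the middle of its bar, jaws point to its +y, grip at -x. To be left alone

How it is judged (in metres and radians):
On the way:
1. the lid is pressed fully shut past its catch while the case stands on the bench (value of joint lid below 0.03 rad and height (world z) of case below 0.01 m), for 0.2 s.
At the end, for the whole second after the job is handed in: the case is held by the fingers with its underside more than 100 mm above the bench, tilted less than 0.12 rad, slower than 0.03 m/s and 0.2 rad/s, its lid shut (below 0.03 rad), resting on nothing else; carton, grinder and clamp within 30 mm of where they were (value of joint lid below 0.03 rad and height (world z) of case above 0.1 m and angle between case's own z axis and vertical below 0.12 rad and linear speed of case below 0.03 m/s and angular speed of case below 0.2 rad/s and contact force between case and the fingers above 2 N and contact force between case and carton below 0.5 N and contact force between case and grinder below 0.5 N and contact force between case and clamp below 0.5 N and distance of each of carton, grinder, clamp from where it was at the start of the episode below 0.03 m); the arm keeps its last pose, push and grip.
It fails at once if the case is tipped by more than 0.35 rad (angle between case's own z axis and vertical above 0.35 rad).
It fails at once if the carton is pushed more than 30 mm from its place (distance of carton from where it was at the start of the episode above 0.03 m).
It fails at once if the grinder is pushed more than 30 mm from its place (distance of grinder from where it was at the start of the episode above 0.03 m).
It fails at once if the clamp is pushed more than 30 mm from its place (distance of clamp from where it was at the start of the episode above 0.03 m).
It also fails if it takes over 48 s, if anything falls off the work surface, if the arm or the gripper's body presses on something with over 40 N, if the wrist force passes 120 N, or if a joint passes its speed limit or range.

## Working session

There is one attempt and no reset: what is moved stays moved. The work goes in short steps, each a Python script; the robot and the scene stay as the last script left them, time stands still between calls to the robot, and variables do not carry over. Pictures are saved under pics/ and viewed, at most 10 in all, crops included, and the job is handed in when it is done.

```bash
mkdir -p pics; ls; python3 - <<'E'
from station import viewer,monitor
import cv2,numpy as np
for n in("side","top"):
    s=viewer.snapshot(n); np.savez(f"{n}0.npz",**s)
    cv2.imwrite(f"pics/{n}0.png",s["color"][:,:,::-1])
    print(n,s["K"].round(1).tolist(),s["cam_to_world"].round(3).tolist(),(s["depth"]>0).mean())
E
```

```text
pics
side [[491.6, 0.0, 276.1], [0.0, 491.6, 204.3], [0.0, 0.0, 1.0]] [[-0.986, -0.111, 0.123, 476.44], [-0.166, 0.653, -0.739, 866.035], [0.001, -0.749, -0.663, 865.256], [0.0, 0.0, 0.0, 1.0]] 0.9960799319727891
top [[466.5, 0.0, 277.8], [0.0, 466.5, 202.8], [0.0, 0.0, 1.0]] [[-0.034, -0.974, 0.224, 360.878], [-0.999, 0.034, -0.004, -18.354], [-0.004, -0.224, -0.975, 1375.88], [0.0, 0.0, 0.0, 1.0]] 0.9961437074829932
```

View pics/side0.png

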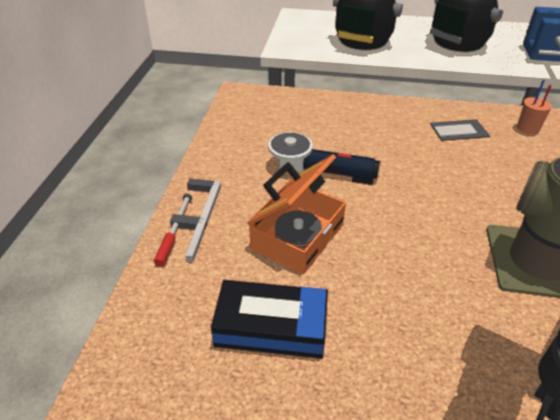

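View pics/top0.png

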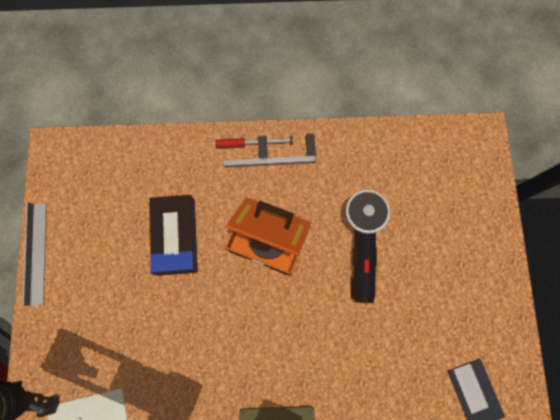

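```bash
cat > h.py <<'E'
import numpy as np,cv2
def cloud(s):
    d=s["depth"].astype(float);v,u=np.mgrid[:d.shape[0],:d.shape[1]];K=s["K"]
    P=np.stack([(u-K[0,2])/K[0,0]*d,(v-K[1,2])/K[1,1]*d,d],-1)
    M=s["cam_to_world"]; return P@M[:3,:3].T+M[:3,3]
def orange(s):
    h=cv2.cvtColor(s["color"],cv2.COLOR_RGB2HSV)
    return (h[...,0]<24)&(h[...,1]>185)&(h[...,2]>70)
E
python3 - <<'E'
from h import *
rng=np.random.default_rng(0)
for n in("side","top"):
    s=dict(np.load(f"{n}0.npz"));W=cloud(s);m=orange(s)
    near=(np.abs(W[...,0]-560)<250)&(np.abs(W[...,1])<200)
    print(n,"bench z",np.median(W[near&(W[...,2]<30)][:,2]))
    P=W[m&near&(W[...,2]>20)&(W[...,2]<260)];print(len(P),P.min(0),P.max(0))
    L=P[P[:,2]>90];best=None
    for _ in range(500):
        a=L[rng.choice(len(L),3,False)];k=np.cross(a[1]-a[0],a[2]-a[0])
        if np.linalg.norm(k)<100: continue
        k/=np.linalg.norm(k);i=np.abs((L-a[0])@k)<3
        if best is None or i.sum()>best.sum():best=i
    Q=L[best];c=Q.mean(0);k=np.linalg.svd(Q-c,full_matrices=False)[2][2];k*=np.sign(k[2])
    th=np.arctan2(np.hypot(*k[:2]),k[2]);yaw=np.arctan2(k[1],k[0])
    ex=np.array([np.cos(yaw),np.sin(yaw),0]);ey=np.array([-ex[1],ex[0],0])
    I=P[np.abs((P-c)@k)<4]
    x,y,z=I@ex,I@ey,I[:,2]
    print("lid",len(I),"angle",th,"yaw",yaw,"n",k,"c",c)
    print(" ey range",np.percentile(y,[0,1,99,100]).round(1),"ex",np.percentile(x,[0,1,99,100]).round(1),"z",np.percentile(z,[0,1,99,100]).round(1))
    # plane: height at ex coordinate -> hinge where underside z 75.5 (top face z=75.5+10cos, x=xh+10 sin)
    zt=75.5+10*np.cos(th); xh=c@ex-(zt-c[2])*k[2]/np.sin(th)-10*np.sin(th)
    print(" hinge ex",xh,"if top face; case centre ex",xh-75)
    B=P[((P-c)@k<-8)&(P[:,2]<90)]
    print(" body ey",np.percentile(B@ey,[0,1,99,100]).round(1),"ex",np.percentile(B@ex,[0,1,99,100]).round(1))
    R=B[np.abs(B[:,2]-75)<5];print(" rim",len(R),"ey",np.percentile(R@ey,[0,2,98,100]).round(1),"ex",np.percentile(R@ex,[0,2,10,50]).round(1))
E
```

```text
side bench z 0.11155582630902927Traceback (most recent call last):
  File "<stdin>", line 7, in <module>
    return umr_minimum(a, axis, None, out, keepdims, initial, where)
ValueError: zero-size array to reduction operation minimum which has no identity
```

```bash
python3 - <<'E'
from h import *
for n,px in(("side",[(290,210),(275,248),(300,240),(230,130)]),("top",[(270,222),(240,248),(243,212),(270,300)])):
    s=dict(np.load(f"{n}0.npz"));W=cloud(s);h=cv2.cvtColor(s["color"],cv2.COLOR_RGB2HSV)
    for u,v in px: print(n,u,v,h[v,u],W[v,u].round(),s["depth"][v,u])
E
```

```text
side 290 210 [ 10 166 134] [598. -81.   2.] 1286.4963
side 275 248 [ 10 176 146] [607.  98.  42.] 1129.3667
side 300 240 [ 0  0 54] [555.  55.  33.] 1160.3914
side 230 130 [ 13 118 217] [ 844. -431.   -2.] 1578.2808
top 270 222 [ 10 211 162] [593.  -1. 142.] 1254.5979
top 240 248 [ 11 205 211] [543.  92.   5.] 1376.0544
top 243 212 [ 21 203 156] [622.  71. 146.] 1256.5822
top 270 300 [ 14 143 205] [390.   8.   1.] 1345.8788
```

```bash
sed -i 's/>185/>155/; s/<24)/<26)/' h.py; cat > meas.py <<'E'
from h import *
def meas(s,n):
    rng=np.random.default_rng(0);W=cloud(s);m=orange(s)
    near=(np.abs(W[...,0]-580)<170)&(np.abs(W[...,1]-15)<170)
    P=W[m&near&(W[...,2]>20)&(W[...,2]<260)];print(n,len(P),P.min(0),P.max(0))
    L=P[P[:,2]>90];best=None
    for _ in range(500):
        a=L[rng.choice(len(L),3,False)];k=np.cross(a[1]-a[0],a[2]-a[0])
        if np.linalg.norm(k)<100: continue
        k/=np.linalg.norm(k);i=np.abs((L-a[0])@k)<3
        if best is None or i.sum()>best.sum():best=i
    Q=L[best];c=Q.mean(0);k=np.linalg.svd(Q-c,full_matrices=False)[2][2];k*=np.sign(k[2])
    th=np.arctan2(np.hypot(*k[:2]),k[2]);yaw=np.arctan2(k[1],k[0])
    ex=np.array([np.cos(yaw),np.sin(yaw),0]);ey=np.array([-ex[1],ex[0],0])
    I=P[np.abs((P-c)@k)<4]; x,y,z=I@ex,I@ey,I[:,2]
    print("lid",len(I),"angle",th,"yaw",yaw,"n",k,"c",c)
    print(" ey range",np.percentile(y,[0,1,99,100]).round(1),"ex",np.percentile(x,[0,1,99,100]).round(1),"z",np.percentile(z,[0,1,99,100]).round(1))
    zt=75.5+10*np.cos(th); xh=c@ex-(zt-c[2])*k[2]/np.sin(th)-10*np.sin(th)
    print(" case centre ex via plane",xh-75)
    B=P[((P-c)@k<-12)&(P[:,2]<90)]
    print(" body ey",np.percentile(B@ey,[0,1,99,100]).round(1),"ex",np.percentile(B@ex,[0,1,99,100]).round(1))
    R=B[np.abs(B[:,2]-75)<5]
    if len(R): print(" rim",len(R),"ey",np.percentile(R@ey,[0,2,98,100]).round(1),"ex",np.percentile(R@ex,[0,2,10,50]).round(1))
if __name__=="__main__":
    for n in("top","side"): meas(dict(np.load(f"{n}0.npz")),n)
E
python3 meas.py
```

```text
top 2829 [ 458.24844131 -112.16053275   20.80467977] [678.02616249 130.56015389 204.98084308]
lid 2287 angle 0.8091634764287778 yaw -0.40865263891860815 n [ 0.66411772 -0.28758307  0.69010407] c [579.01858596   1.82367497 155.21895859]
 ey range [133.9 135.7 331.6 334.2] ex [482.4 484.3 594.7 597.7] z [ 80.5  86.6 202.3 205. ]
 case centre ex via plane 517.8152717679576
 body ey [133.9 134.  333.4 334.6] ex [438.3 438.6 527.3 584.9]
 rim 159 ey [134.  134.1 333.2 334.6] ex [440.9 441.1 441.5 444.4]
side 3639 [ 459.13841922 -108.79125436   20.02555416] [674.50565889 131.55594519 202.99531374]
lid 1054 angle 0.8038768599025172 yaw -0.4056292047975956 n [ 0.66162262 -0.28413024  0.69392039] c [580.23612423  19.80533434 158.43433762]
 ey range [132.5 136.8 332.3 333.9] ex [481.9 483.  591.6 596. ] z [ 84.6  87.9 200.4 203. ]
 case centre ex via plane 516.3740141357655
 body ey [129.8 131.8 333.3 334.7] ex [435.9 438.7 587.9 589.5]
 rim 350 ey [129.8 132.6 332.8 333.9] ex [439.1 439.9 440.7 469.1]
```

```bash
cat > g.py <<'E'
import numpy as np
from station import robot,monitor,viewer,workorder
yaw=-0.407;ex=np.array([np.cos(yaw),np.sin(yaw),0]);ey=np.array([-ex[1],ex[0],0])
C=514.5*ex+234*ey;H=C+75*ex+[0,0,75.5]
def press(a,lift=0): # lid_press point at angle a, lifted along the lid normal
    c,s=np.cos(a),np.sin(a); return H+(-140*c+(10+lift)*s)*ex+np.array([0,0,140*s+(10+lift)*c])
def R(y): # tool down, y axis given
    z=np.array([0,0,-1.]); return np.stack([np.cross(y,z),y,z],1)
def best(p,y): # of the two equivalent half turns take the one with the last joint nearer 0
    o=[(abs(robot.ik(p,R(k*y))[5]),k) for k in(1,-1) if robot.ik(p,R(k*y)) is not None]
    print(o); return R(min(o)[1]*y)
def st():
    s=monitor.read_state(); print(round(s["time"],2),np.round(s["tool_pos"],1),"F",np.round(s["force"],1),"op",round(s["opening"],2),"g",s["grasp_force"]); return s
E
python3 - <<'E'
from g import *
print(C,H); st()
p=press(.806,60);o=best(p,ey)
robot.reach(p+[0,0,60],o); robot.gripper_to(0); robot.line_to(p,vel=150); st()
robot.line_to(press(.806,-12),vel=60,until_force=1.5); s=st()
print("expected contact",press(.806).round(1))
E
```

```text
[565.10213771  11.21712764   0.        ] [633.97557686 -18.47208555  75.5       ]
0.1 [199.  538.8 230.5] F [-0.2 -0.4 -0.4] op 1.0 g 0.0
[(np.float64(1.2353781134128705), 1), (np.float64(1.9062145401769222), -1)]
3.8 [ 5.916e+02 -1.000e-01  2.252e+02] F [ 0.2 -1.2  0.6] op -0.0 g 0.0
5.15 [543.8  20.5 175.2] F [-0.1  0.5  0.1] op -0.0 g 0.0
expected contact [551.6  17.  183.4]
```

```bash
python3 - <<'E'
from g import *
for a in(.6,.45,.3,.2,.1): robot.line_to(press(a,-2),vel=70); st()
print(robot.line_to(press(0)-[0,0,8],vel=30,until_force=25)); st()
robot.wait(.3); st()
import cv2
s=viewer.snapshot("side");np.savez("side1.npz",**s)
cv2.imwrite("pics/side1.png",cv2.resize(s["color"][120:300,170:410,::-1],None,fx=3,fy=3))
E
```

```text
5.57 [530.8  25.7 160.5] F [ 0.4 -0.  -0.5] op -0.0 g 0.0
6.02 [520.9  30.2 143.3] F [ 0.3 -0.6  0.6] op 0.0 g 0.0
6.47 [512.9  33.6 124.2] F [ 0.4 -0.8  0.4] op -0.0 g 0.0
6.82 [509.1  35.2 110.9] F [-0.7 -0.6 -0.3] op -0.0 g 0.0
7.17 [506.4  36.4  97.2] F [-0.   0.1  0.3] op -0.0 g 0.0
True
7.67 [506.3  36.8  85.4] F [-2.5  0.1 10.4] op 0.0 g 5.248667572926706
7.97 [506.3  36.8  85.4] F [-1.6 -1.  10.5] op 0.0 g 4.91135437914636
```

View pics/side1.png

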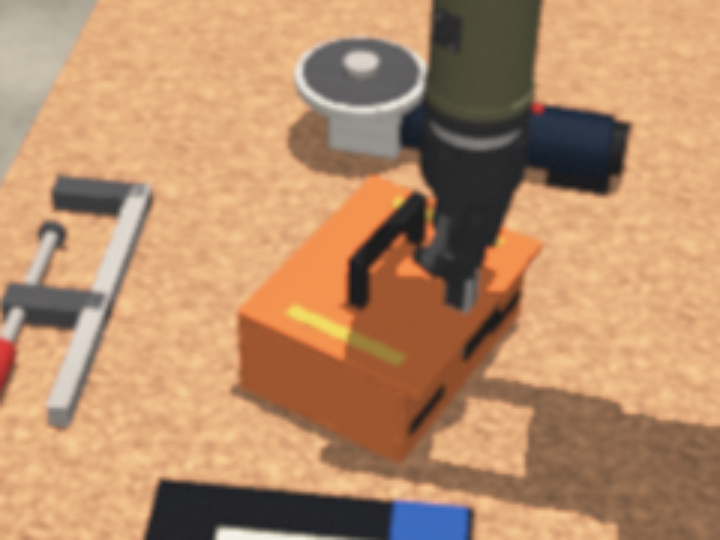

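The picture shows the lid lying flat on the case, with the fingertips at (462,300) in the crop on its front edge and the handle from (358,300) to (420,220). I'll press a little more to be sure, then raise the tool and measure the lid tilt.

```bash
python3 - <<'E'
from g import *
from h import cloud,orange
import cv2
p=monitor.read_state()["tool_pos"]
print(robot.line_to(np.array(p)-[0,0,4],vel=20,until_force=18)); st(); robot.wait(.3); st()
robot.line_to(np.array(p)+[0,0,110],vel=200)
robot.gripper_to(1.0)
robot.reach(C+[0,0,260],best(C+[0,0,260],ex)); st()
for n in("side","top"):
    s=viewer.snapshot(n);W=cloud(s);P=W[orange(s)&(np.linalg.norm(W[...,:2]-C[:2],axis=-1)<150)&(np.abs(W[...,2]-86)<10)]
    A=np.c_[(P-C)[:,:2]@np.c_[ex[:2],ey[:2]],np.ones(len(P))];f=np.linalg.lstsq(A,P[:,2],rcond=None)[0]
    print(n,len(P),"slope x,y,z0",f.round(4),"x",np.percentile(A[:,0],[1,99]).round(1),"y",np.percentile(A[:,1],[1,99]).round(1), cv2.minAreaRect(P[:,:2].astype(np.float32)))
    h=(np.linalg.norm(W[...,:2]-C[:2],axis=-1)<90)&(np.abs(W[...,2]-133.5)<4)
    Q=(W[h]-C)@np.c_[ex,ey];print("bar",len(Q),Q.min(0).round(1) if len(Q) else "",Q.max(0).round(1) if len(Q) else "")
    cv2.imwrite(f"pics/{n}2.png",s["color"][:,:,::-1])
E
```

```text
True
8.22 [506.3  36.8  85.4] F [-1.5 -0.4 10.1] op 0.0 g 5.072792690369852
8.53 [506.3  36.8  85.4] F [-1.5 -0.5  9. ] op 0.0 g 4.706329860346159
[(np.float64(0.35211552923699907), 1)]
11.38 [564.8  11.3 259.8] F [-1.1 -0.2 -0. ] op 1.0 g 0.0
side 3597 slope x,y,z0 [ 7.00000e-04 -4.20000e-03  8.50885e+01] x [-86.3  72.4] y [-97.4  98.8] ((559.1560668945312, 12.197738647460938), (204.5852813720703, 163.25733947753906), 66.5307846069336)
bar 206 [ -9.4 -48.9] [ 8.9 49.6]
top 2136 slope x,y,z0 [2.9000e-03 1.1000e-03 8.6518e+01] x [-84.2  74.2] y [-99.9  95.9] ((562.2326049804688, 11.169052124023438), (200.22463989257812, 165.0989990234375), 66.86528778076172)
bar 86 [ -6.4 -42.2] [ 9.8 47.9]
```

```bash
python3 - <<'E'
from g import *
g=C+[0,0,107]
print(robot.line_to(g,vel=120,until_force=12)); st()
robot.gripper_to(0); st()
robot.line_to(g+[0,0,15],vel=40); s=st()
if s["grasp_force"]>5:
    robot.line_to(g+[0,0,165],vel=60); robot.wait(.8); s=st(); print(np.abs(s["qvel"]).max())
from h import cloud,orange
import cv2
for n in("side","top"):
    s=viewer.snapshot(n);W=cloud(s);P=W[orange(s)&(np.linalg.norm(W[...,:2]-C[:2],axis=-1)<150)&(np.abs(W[...,2]-250)<25)]
    if len(P)<100: continue
    A=np.c_[(P-C)[:,:2]@np.c_[ex[:2],ey[:2]],np.ones(len(P))];z=P[:,2]
    for _ in range(4):
        f=np.linalg.lstsq(A,z,rcond=None)[0]; k=np.abs(z-A@f)<6; A,z=A[k],z[k]
    print(n,len(z),f.round(4))
    cv2.imwrite(f"pics/{n}3.png",s["color"][:,:,::-1])
E
```

```text
False
12.91 [565.8  11.2 107.7] F [ 0.2 -0.1  0.2] op 1.0 g 0.0
13.55 [566.4  10.9 107.3] F [ 3.2 -1.5  1.1] op 0.17 g 61.74428343772888
14.07 [564.7  11.3 121.9] F [ 0.5  0.1 -7.4] op 0.17 g 60.8602237701416
17.52 [565.1  11.2 272. ] F [ 0.3 -0.9 -7.2] op 0.17 g 60.86042404174805
0.0021598954769006446
side 3599 [ 5.200000e-03 -3.500000e-03  2.502084e+02]
top 2423 [5.600000e-03 2.000000e-03 2.516349e+02]
```

View pics/side3.png

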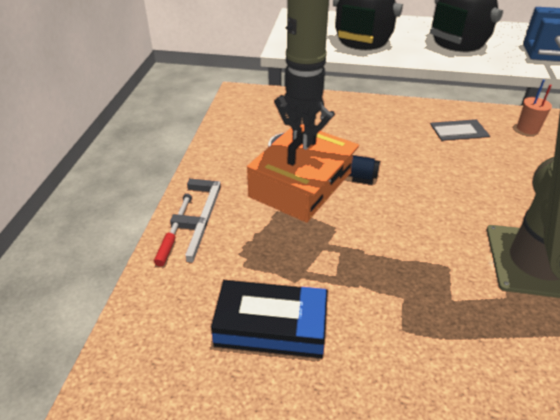

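The picture shows the case with its lid shut, hanging level at about (303,172), with its shadow below on the bench. The carton and clamp have not moved. The lid top is at z ≈ 251, so the underside is about 165 mm up.

```bash
python3 -c "
from station import workorder
print(workorder.finish_job())"
```

```text
the job is handed in; nothing more can be done
None
```

I pressed the case lid shut on the bench, lifted the case by its handle to about 165 mm, held it level with the gripper reading 61 N, and handed the job in; the system confirmed the hand-in but gave no verdict.

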